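Cull broken kiln posts into the seconds drawer

ROBOT

A 6-joint arm with a two-finger parallel gripper is mounted at the origin on the work surface. World frame = base frame: x ahead of the robot, y to its left, z up, the work surface at z = 0. Lengths are in m, angles in rad, forces in N, time in s.
With the tool pointing down it reaches from about 0.3 to 0.875 m from the base axis. Payload 6.4 kg.
Tool frame: the origin (TCP) lies midway between the tips of the shut fingers; the grasp point (between the pads) lies 19 mm behind it; x points along the fingers, y is the direction in which the jaws open and shut, and the axes are right-handed (so a half turn about x gives the same grasp; the last joint's range is limited). The gripper opens to 85 mm and grips with 20 to 120 N. Pads are 22 mm wide; open, the fingers measure 114 mm over their backs; the gripper's body (76 mm by 85 mm) begins 54 mm behind the grasp point. The pads swing forward as they close: fully open they stand 13 mm farther back than shut.
Start: joints at [-1.363, 0.181, 1.607, -0, 1.354, -0.206], TCP at [0.231, -0.526, 0.231] pointing down, gripper open.
Joint ranges: [-2.99, 2.99], [-0.89, 2.07], [0.3, 2.58], [-1.14, 4.28], [0, 2.63], [-3.12, 3.12]. Speed limits (rad/s): [2.57, 2.57, 3.01, 3.14, 3.14, 3.14].

INTERFACE

Orientations are given as a unit quaternion [w, x, y, z].
In Python, from bench import ctrl gives the robot as it stands.
- The arm moves only by the tool step_arm, never from a script. Its argument "motion" is a list of rows, each a list of 7 numbers: the shift along the tool's x, y, z in mm, then the turn, a rotation vector about the tool's x, y, z in degrees, then the closure in counts, from 0 (fully open) to 255 (shut). In form: [[tx, ty, tz, rx, ry, rz, hand], ...]. A call has 1 to 10 rows; each row is the pose to reach, as a shift and turn from the pose commanded when the call began, along the tool's axes at that moment; what a row does not reach only later rows make up. A row lasts 1/8 s, in which the tool goes at most 62.5 mm and 10.7 degrees, less where a joint would pass 70% of its speed; a pose out of reach is approached as far as the arm can. A call with a gripper value outside its range is refused whole. The fingers move at their own pace and stop on an object; the grip force is fixed at half the most. Time passes only in rows, so rows that repeat a pose let the fingers close. It gives the time, the measured TCP pose, the force and the opening at its end, in the units of the state.
- ctrl.get_obs(): the state, without advancing time (a new reading comes with each control period).
- ctrl.camera(name): name is "scene" or "top"; returns (picture, depth): 400x640x3 uint8, red, green, blue; 400x640 float32, m along the optical axis (not along the pixel's ray), 0 where there is no reading.
- ctrl.camera_info(name): a dict with "fx", "fy", "cx", "cy" (pixels), "T" (4x4, takes a point from camera to world coordinates). Camera axes: x right, y down, z forward; pixel columns grow to the right and rows downward; lengths in m; the calibration is good to about 2 mm. A picture is of the moment at which its call begins. camera_info takes no time and is no camera call.
- ctrl.hand_in(): hands the job in, once; it reports no verdict.
The state is a dict: "time_s": time; "q": joint angles; "dq": joint speeds; "joint_efforts": joint torques, N m; "eef_pos": TCP position; "eef_rot": TCP orientation; "wrist_force": force on the tool from outside, world axes, zero at the start; "torque": the same for the moment, N m; "opening": opening from 0.0 (shut) to 1.0 (fully open).
Only numpy, scipy, OpenCV 4.12 (cv2) and the standard library are available. Lean on these libraries where they do the work, as an engineer would, in place of code of your own. Each camera call takes 0.05 s, during which the arm holds its last target. There are 200 camera calls.

TASK

First pull the blue-fronted drawer of the little grey cabinet all the way out to its stop. Then sort out the two broken kiln posts from the ware board, the snapped short one and the one with a piece missing from its end, and lay each flat on the drawer floor, setting it down gently rather than dropping it. Leave the drawer fully out, and leave the three sound posts and everything else where they are.

Things in the scene. Friction and masses are not known exactly. Their poses are not given: they have to be found in the camera images.
- drawer (a joint): How far the drawer is pulled out, m: 0 shut, 0.200 at its stop. It slides straight out along the cabinet's -x (towards the robot), stays where it is left, and needs about 2 N. It may start up to 20 mm ajar.
- drawer_handle (a point): Middle of the drawer's steel bar handle, moving with it: level round bar 12 mm thick, 120 mm long along the point's y, its centre line 42 mm in front of the blue panel, on a stalk near each end; 104 mm above the table, 26 mm below the cabinet's top, 14 mm below the panel's upper edge. Axes as the cabinet's: x into it, z up.
- drawer_in (a point): Point moving with the drawer, on its floor, 32 mm above the table, on its centre line 30 mm behind the front panel's inside; axes as the cabinet's. With the drawer fully out the open space reaches from here to the cabinet's face 164 mm away at +x, so its middle is at x = 67 mm. Inside: 228 mm wide (y), 234 mm long (x), empty at the start; side walls 50 mm above the floor, front panel 86 mm.
- unit: Low grey steel cabinet with one drawer, fixed to the table: 270 mm wide, 270 mm deep, 130 mm high, with a 60 mm high round plaster mould fixed at the rear of its top. Its origin is on the table 140 mm in front (-x) of the middle of its face; x points into the cabinet, the drawer opens towards -x. It stands left or right, the ware board on the other side.
- board: Dark wooden ware board fixed to the table, 300 (x) x 260 (y) x 18 mm thick, with five kiln posts lying on it in two rows, roughly along its x. Origin: centre of its underside.
- post_snapped: Broken kiln post, snapped short: 75 mm long instead of 120, 36 x 36 mm section, cream fired clay; about 7 mm at its +x end is ragged and narrower. Lies on the board (board top 18 mm). Origin: centre of the underside of its 75 mm; x along its length, z up. About 0.17 kg.
- post_snapped_mid (a point): Middle of the snapped post, 18 mm above its underside.
- post_chipped: Broken kiln post of full length, 120 x 36 x 36 mm, cream fired clay, with a big piece missing at its +x end: over the last 40 mm only a tongue about 16 mm wide on its -y side is left. Lies on the board (board top 18 mm). Origin: underside, middle of its 120 mm length; x along its length, z up. About 0.24 kg.
- post_chipped_mid (a point): Middle of the chipped post's length, 18 mm above its underside.
- post_a: Sound kiln post. Full length 120 mm, 36 x 36 mm square section, cream fired clay, both ends square and whole, lying on the ware board. Origin: centre of its underside; x along its length, z up.
- post_b: Sound kiln post. Full length 120 mm, 36 x 36 mm square section, cream fired clay, both ends square and whole, lying on the ware board. Origin: centre of its underside; x along its length, z up.
- post_c: Sound kiln post. Full length 120 mm, 36 x 36 mm square section, cream fired clay, both ends square and whole, lying on the ware board. Origin: centre of its underside; x along its length, z up.
- vase: Cream clay vase, 108 mm across, 158 mm high, standing on the table beyond the ware board. Origin: centre of its foot.
- bowl: Blue bowl, 120 mm across, 55 mm high, at the left side of the table. Origin: centre of its foot.
- jar: Amber glass jar with white lid, 70 mm across, 85 mm high, at the right side of the table. Origin: centre of its foot.
- mug: White mug, 80 mm across, 90 mm high, at the left side of the table. Origin: centre of its foot.
- brush: Brush, 180 mm long, lying at the right side of the table. Origin: underside.
Not all that is in view belongs to the job. What is shaped like the post_chipped but green or yellow is not meant.

How it is judged:
On the way, in this order (a step that is already met when the one before it is completed fails the run):
1. the drawer is out to its stop (at least 190 of its 200 mm) while both broken posts still lie where they were (within 30 mm) (value of joint drawer above 0.19 m and distance of each of post_snapped, post_chipped from where it was at the start of the episode below 0.03 m), for 0.2 s.
2. both broken posts lie flat on the drawer's floor with the drawer out (value of joint drawer above 0.19 m and x of post_snapped_mid in the frame of drawer_in between -0.03 and 0.22 m and y of post_snapped_mid in the frame of drawer_in between -0.12 and 0.12 m and z of post_snapped_mid in the frame of drawer_in between 0.01 and 0.026 m and angle between post_snapped's own x axis and vertical between 1.42 and 1.72 rad and x of post_chipped_mid in the frame of drawer_in between -0.03 and 0.22 m and y of post_chipped_mid in the frame of drawer_in between -0.12 and 0.12 m and z of post_chipped_mid in the frame of drawer_in between 0.01 and 0.026 m and angle between post_chipped's own x axis and vertical between 1.42 and 1.72 rad), for 0.2 s.
At the end, for the whole second after the job is handed in: Drawer out at least 190 of 200 mm; both broken posts at rest, flat on its floor (middle 10 to 26 mm above it, level within 8 degrees); the sound posts within 20 mm of where they lay; vase, bowl, jar, mug and brush within 30 mm of theirs (all of step 2 and linear speed of each of post_snapped, post_chipped below 0.03 m/s and distance of each of post_a, post_b, post_c from where it was at the start of the episode below 0.02 m and distance of each of vase, bowl, jar, mug, brush from where it was at the start of the episode below 0.03 m); the robot touches nothing.
It fails at once if a sound post is moved more than 20 mm (distance of any of post_a, post_b, post_c from where it was at the start of the episode above 0.02 m).
It fails at once if the vase, bowl, jar, mug or brush is moved more than 30 mm (distance of any of vase, bowl, jar, mug, brush from where it was at the start of the episode above 0.03 m).
It fails at once if a broken post is dropped: it moves faster than 0.55 m/s within the drawer, its middle less than 70 mm above the drawer's floor ((linear speed of post_snapped above 0.55 m/s and z of post_snapped_mid in the frame of drawer_in below 0.07 m and x of post_snapped_mid in the frame of drawer_in between -0.03 and 0.22 m and y of post_snapped_mid in the frame of drawer_in between -0.12 and 0.12 m) or (linear speed of post_chipped above 0.55 m/s and z of post_chipped_mid in the frame of drawer_in below 0.07 m and x of post_chipped_mid in the frame of drawer_in between -0.03 and 0.22 m and y of post_chipped_mid in the frame of drawer_in between -0.12 and 0.12 m)).
It also fails if it takes over 72 s, if anything falls off the work surface, if the arm or the gripper's body presses on something with over 40 N, if the wrist force passes 120 N, or if a joint passes its speed limit or range.

## Working session

There is one attempt and no reset: what is moved stays moved. The work goes in short steps, Python scripts to look and compute and a tool call to move; the robot and the scene stay as the last step left them, time stands still between calls to the robot, and variables do not carry over. Pictures are saved under pics/ and viewed, about 8 in all and at most 12, crops included, and the job is handed in when it is done.

Besides the shell and the picture viewer there is one more tool, called after ">>>" as a command line: name --pt "numbers of a row" for each row, then --argument value for the rest. step_arm: Moves the arm, as the interface text tells. Its arguments: {"type":"object","properties":{"motion":{"type":"array","items":{"type":"array","items":{"type":"number"}}}},"required":["motion"]}

```bash
ls; mkdir -p pics
cat > h.py <<'E'
import numpy as np, cv2
from bench import ctrl
from scipy.spatial.transform import Rotation as R
def snap(n,f=None):
    im,d=ctrl.camera(n); 
    if f: cv2.imwrite('pics/'+f,im[...,::-1]); np.savez('pics/'+f[:-4]+'.npz',im=im,d=d)
    return im,d
def pts(n,d):
    c=ctrl.camera_info(n); v,u=np.indices(d.shape)
    P=np.stack([(u-c['cx'])/c['fx']*d,(v-c['cy'])/c['fy']*d,d],-1)
    return P@c['T'][:3,:3].T+c['T'][:3,3]
def tool():
    o=ctrl.get_obs(); q=o['eef_rot']; return np.array(o['eef_pos']),R.from_quat([q[1],q[2],q[3],q[0]])
def shift(target):
    p,r=tool(); return r.inv().apply(np.array(target)-p)*1000
E
python3 - <<'E'
from h import *
for n in('scene','top'):
    snap(n,n+'0.png'); c=ctrl.camera_info(n); print(n,c['fx'],np.round(c['T'],3).tolist())
p,r=tool(); print(p,r.as_matrix().round(3))
E
```

```text
pics
scene 414.52560986946577 [[0.873, 0.34, -0.35, 0.991], [0.487, -0.583, 0.65, -0.947], [0.017, -0.738, -0.674, 0.99], [0.0, 0.0, 0.0, 1.0]]
top 404.5594191237336 [[0.018, -0.989, 0.149, 0.278], [-1.0, -0.016, 0.014, -0.073], [-0.011, -0.149, -0.989, 1.585], [0.0, 0.0, 0.0, 1.0]]
[ 0.23111186 -0.52597901  0.23047365] [[-0.     0.402 -0.916]
 [ 0.002 -0.916 -0.402]
 [-1.    -0.002 -0.   ]]
```

View pics/scene0.png

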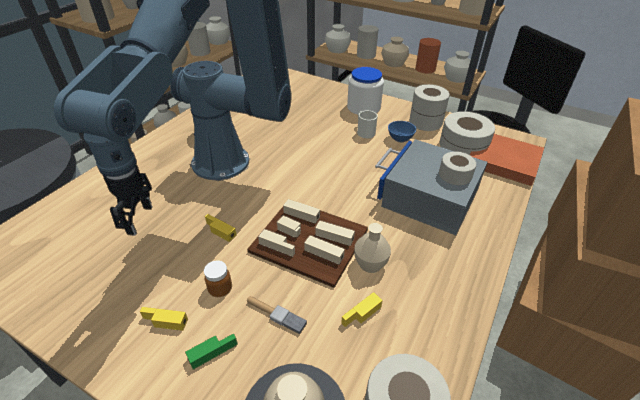

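View pics/top0.png

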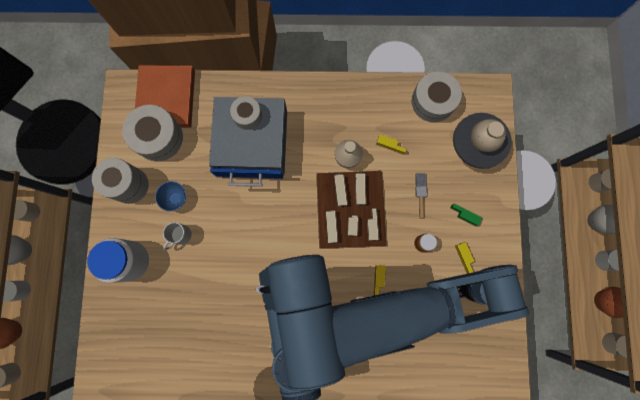

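Top view: the cabinet is at about (248,140) with its handle at (245,183). The board is at (351,208), with posts at (341,190), (361,189), (331,227), (353,226) and (374,225). The short post at (353,226) is the snapped candidate, and (374,225), with a narrow upper end, is the chipped one. Things that could be mistaken for the chipped post are the yellow pieces at (391,144), (466,257) and (380,280), and the green one at (467,214). All of these are off the board and coloured.

```bash
cat > meas.py <<'E'
from h import *
Z={n:np.load(f'pics/{n}0.npz') for n in('scene','top')}
for n in Z:
    im,d=Z[n]['im'],Z[n]['d']; P=pts(n,d)
    box=(slice(165,255),slice(310,395)) if n=='top' else (slice(190,290),slice(240,375))
    m=np.zeros(d.shape,np.uint8); hsv=cv2.cvtColor(im,cv2.COLOR_RGB2HSV)
    m[box]=((P[...,2]>.045)&(P[...,2]<.065)&(hsv[...,2]>130))[box]
    k,l,s,c=cv2.connectedComponentsWithStats(m,connectivity=4)
    print(n)
    for i in range(1,k):
        if s[i,4]<25: continue
        Q=P[l==i]; r=cv2.minAreaRect((Q[:,:2]*1000).astype(np.float32))
        print(c[i].round(),s[i,4],'rect',np.round(r[0],0),np.round(r[1],0),round(r[2],1),'mean',Q.mean(0).round(4))
    # handle / cabinet
    if n=='top':
        for u,v in[(245,183),(232,183),(258,183),(230,150),(270,150),(215,172),(283,172),(250,172)]: print(u,v,P[v,u].round(3))
        Q=P[90:190,200:295].reshape(-1,3); A=Q[(Q[:,2]>.125)&(Q[:,2]<.135)]
        r=cv2.minAreaRect((A[:,:2]*1000).astype(np.float32)); print('cab',r,np.median(A[:,2]))
        H=Q[(Q[:,2]>.09)&(Q[:,2]<.12)]; print('h',H.round(3)[-40:].tolist())
    else:
        Q=P[130:230,370:490].reshape(-1,3); A=Q[(Q[:,2]>.125)&(Q[:,2]<.135)]
        r=cv2.minAreaRect((A[:,:2]*1000).astype(np.float32)); print('cab',r)
        H=P[140:185,370:395].reshape(-1,3); H=H[(H[:,2]>.09)&(H[:,2]<.12)];print(H.round(3)[::4].tolist())
im=Z['top']['im'][160:260,200:400]; cv2.imwrite('pics/c1.png',cv2.resize(im,(800,400),interpolation=2)[...,::-1])
E
python3 meas.py
```

```text
scene
[301. 207.] 271 rect [ 442. -111.] [118.  41.] 2.3 mean [ 0.4432 -0.1107  0.0522]
[289. 223.] 188 rect [ 448. -191.] [37. 78.] 87.8 mean [ 0.449  -0.1921  0.0518]
[335. 229.] 319 rect [ 586. -143.] [120.  40.] 6.9 mean [ 0.5865 -0.1435  0.052 ]
[275. 238.] 278 rect [ 454. -265.] [117.  39.] 4.9 mean [ 0.4469 -0.2691  0.0522]
[324. 246.] 359 rect [ 591. -219.] [119.  41.] 3.2 mean [ 0.5923 -0.2205  0.0522]
cab ((787.8155517578125, 212.54312133789062), (276.7681884765625, 269.4560852050781), 89.2721939086914)
[[0.587, 0.273, 0.108], [0.592, 0.271, 0.107], [0.594, 0.268, 0.105], [0.606, 0.276, 0.104], [0.596, 0.263, 0.104], [0.61, 0.266, 0.107], [0.596, 0.252, 0.106], [0.59, 0.238, 0.108], [0.583, 0.238, 0.101], [0.596, 0.245, 0.101], [0.595, 0.239, 0.101], [0.597, 0.223, 0.107], [0.595, 0.218, 0.105], [0.595, 0.208, 0.107], [0.591, 0.201, 0.105], [0.592, 0.19, 0.108], [0.587, 0.184, 0.106], [0.634, 0.195, 0.117], [0.594, 0.176, 0.109], [0.638, 0.196, 0.113], [0.595, 0.173, 0.107], [0.641, 0.19, 0.114], [0.594, 0.166, 0.107], [0.64, 0.181, 0.115], [0.593, 0.162, 0.105], [0.635, 0.
[... 1911 characters left out ...]
.584, 0.217, 0.106], [0.583, 0.212, 0.111], [0.584, 0.209, 0.106], [0.584, 0.206, 0.106], [0.584, 0.202, 0.107], [0.583, 0.197, 0.113], [0.584, 0.194, 0.107], [0.584, 0.19, 0.108], [0.584, 0.186, 0.11], [0.586, 0.184, 0.101], [0.585, 0.179, 0.107], [0.584, 0.175, 0.111], [0.584, 0.171, 0.11], [0.585, 0.168, 0.108], [0.585, 0.164, 0.108], [0.584, 0.16, 0.11], [0.585, 0.156, 0.109], [0.584, 0.152, 0.111], [0.582, 0.203, 0.099], [0.579, 0.197, 0.112], [0.581, 0.194, 0.106], [0.58, 0.19, 0.109], [0.582, 0.188, 0.099], [0.582, 0.183, 0.103], [0.58, 0.178, 0.112], [0.581, 0.176, 0.104], [0.582, 0.172, 0.102], [0.582, 0.169, 0.101], [0.581, 0.164, 0.108], [0.581, 0.16, 0.109], [0.58, 0.156, 0.111]]
```

Run:
```python
import cv2,numpy as np
a=cv2.imread('pics/c1.png'); b=cv2.imread('pics/scene0.png')
x=cv2.resize(b[190:290,240:380],(392,280),interpolation=cv2.INTER_CUBIC)
y=cv2.resize(b[135:235,370:490],(400,280),interpolation=cv2.INTER_CUBIC)
cv2.imwrite('pics/c2.png',np.vstack([cv2.resize(a,(792,300)),np.hstack([x,y])]))
```

```text
(no output)
```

View pics/c2.png

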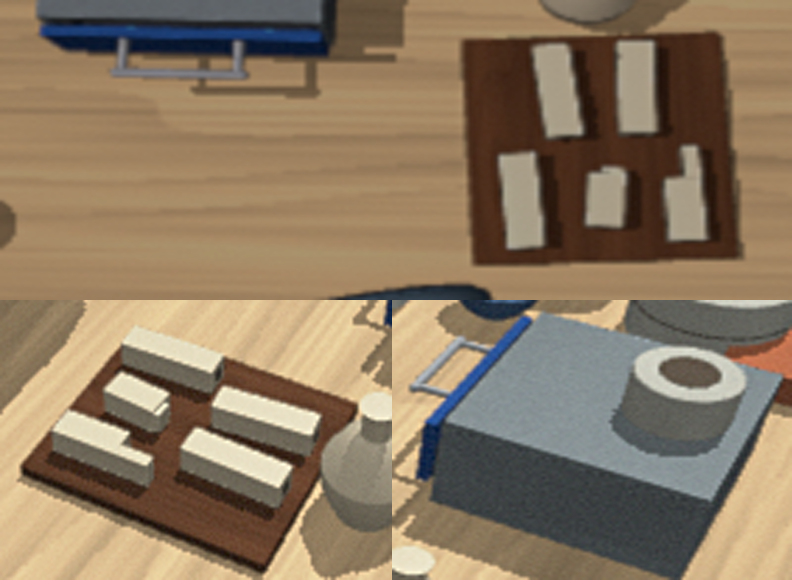

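The crop confirms it. The short ragged post (crop (606,197)) is post_snapped. The one with the tongue at its upper right (crop (686,193)) is post_chipped. The two views agree on top height, about 53 mm. Now I'll move above the handle.

>>> step_arm --pt "-20 -267 -313 -33 0 0 165" --pt "-20 -267 -313 -33 0 0 165" --pt "-20 -267 -313 -33 0 0 165" --pt "-20 -533 -626 -66 0 0 165" --pt "-20 -533 -626 -66 0 0 165" --pt "-20 -533 -626 -66 0 0 165" --pt "-20 -533 -626 -66 0 0 165" --pt "-20 -533 -626 -66 0 0 165" --pt "-20 -533 -626 -66 0 0 165" --pt "-20 -533 -626 -66 0 0 165"

```text
time_s: 1.35
eef_pos: [0.5043, 0.0377, 0.2478]
eef_rot: [-0.499, -0.501, -0.499, 0.501]
wrist_force: [0.3, -1.2, 0.4]
opening: 0.349
```

```bash
python3 -c "
from h import *
o=ctrl.get_obs();print(o['time_s'],o['opening'],np.round(o['q'],3));p,r=tool();print(p.round(4),r.as_matrix().round(3),shift([.59,.213,.22]).round(1))"
```

```text
1.35 0.34898620058112206 [-0.16   0.009  1.759 -0.     1.373 -0.155]
[0.5043 0.0377 0.2478] [[ 0.     1.    -0.005]
 [-0.    -0.005 -1.   ]
 [-1.     0.     0.   ]] [  27.8   84.9 -175.7]
```

>>> step_arm --pt "20 86 -176 0 0 0 165" --pt "20 86 -176 0 0 0 165" --pt "20 86 -176 0 0 0 165" --pt "20 86 -176 0 0 0 165" --pt "20 86 -176 0 0 0 165"

```text
time_s: 1.98
eef_pos: [0.5902, 0.2115, 0.2269]
eef_rot: [-0.499, -0.5, -0.499, 0.502]
wrist_force: [0.0, 0.5, 0.9]
opening: 0.347
```

```bash
python3 -c "
from h import *
print(shift([.59,.213,.085]).round(1))
im,d=snap('scene','s1.png');snap('top','t1.png')
cv2.imwrite('pics/c3.png',cv2.resize(im[90:220,330:500],(680,520),interpolation=2)[...,::-1])"
```

```text
[141.9  -0.   -1.6]
```

View pics/c3.png

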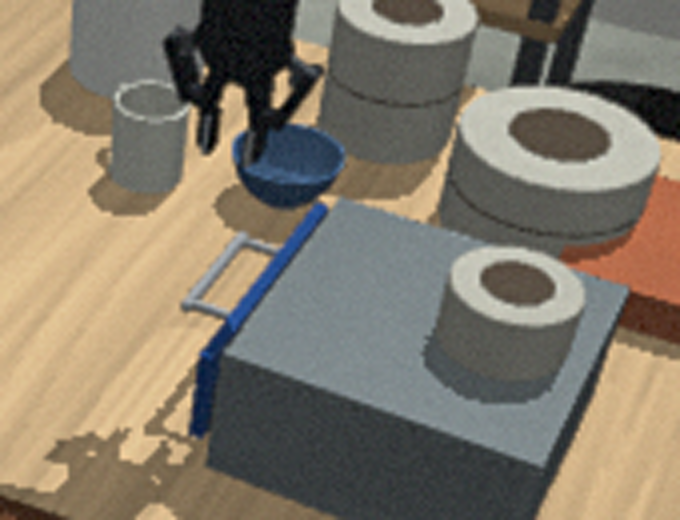

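The picture shows the gripper above and in line with the handle bar (crop (215,275)), with its fingers at (210,140) and (255,150). Lowering and gripping.

>>> step_arm --pt "40 0 -1 0 0 0 165" --pt "80 0 -1 0 0 0 165" --pt "100 0 -1 0 0 0 165" --pt "120 0 -1 0 0 0 165" --pt "137 0 -1 0 0 0 165" --pt "137 0 -1 0 0 0 165" --pt "137 0 -1 0 0 0 255" --pt "137 0 -1 0 0 0 255" --pt "137 0 -1 0 0 0 255" --pt "137 0 -1 0 0 0 255"

```text
time_s: 3.32
eef_pos: [0.5913, 0.2123, 0.0919]
eef_rot: [0.499, 0.502, 0.498, -0.501]
wrist_force: [-0.6, -0.2, 4.9]
opening: 0.112
```

>>> step_arm --pt "0 -10 0 0 0 0 255" --pt "0 -30 0 0 0 0 255" --pt "0 -50 0 0 0 0 255" --pt "0 -70 0 0 0 0 255" --pt "0 -90 0 0 0 0 255" --pt "0 -110 0 0 0 0 255" --pt "0 -130 0 0 0 0 255" --pt "0 -150 0 0 0 0 255" --pt "0 -165 0 0 0 0 255" --pt "0 -165 0 0 0 0 255"

```text
time_s: 4.58
eef_pos: [0.4246, 0.2147, 0.0918]
eef_rot: [0.498, 0.502, 0.499, -0.5]
wrist_force: [-1.2, 7.5, 5.9]
opening: 0.109
```

>>> step_arm --pt "0 -6 0 0 0 0 255" --pt "0 -12 0 0 0 0 255" --pt "0 -18 0 0 0 0 255" --pt "0 -22 0 0 0 0 255" --pt "0 -22 0 0 0 0 255"

```text
time_s: 5.2
eef_pos: [0.4038, 0.215, 0.0918]
eef_rot: [0.498, 0.503, 0.499, -0.5]
wrist_force: [-0.4, 8.3, 6.0]
opening: 0.115
```

>>> step_arm --pt "0 -3 -2 0 0 0 255" --pt "0 -6 -2 0 0 0 255" --pt "0 -9 -2 0 0 0 255" --pt "0 -12 -2 0 0 0 255" --pt "0 -12 -2 0 0 0 255"

```text
time_s: 5.82
eef_pos: [0.3967, 0.2152, 0.0919]
eef_rot: [0.501, 0.505, 0.496, -0.498]
wrist_force: [19.5, 1.6, -13.2]
opening: 0.117
```

Reaction force rose to 19.5 N and the motion stopped at x≈0.397, so it is at its stop. Relaxing, releasing and rising.

>>> step_arm --pt "0 4 0 0 0 0 255" --pt "0 4 0 0 0 0 165" --pt "0 4 0 0 0 0 165" --pt "0 4 0 0 0 0 165" --pt "-30 4 0 0 0 0 165" --pt "-80 4 0 0 0 0 165" --pt "-130 4 0 0 0 0 165" --pt "-160 4 0 0 0 0 165" --pt "-160 4 0 0 0 0 90"

```text
time_s: 6.95
eef_pos: [0.3971, 0.2156, 0.2534]
eef_rot: [0.5, 0.503, 0.498, -0.5]
wrist_force: [0.3, 0.3, -0.1]
opening: 0.551
```

```bash
cat > t.py <<'E'
from h import *
import sys
def rep(t,yaw):  # shift (mm, tool axes) and turn about tool x to target yaw of tool y (deg)
    p,r=tool(); y=r.as_matrix()[:,1]; a=np.degrees(np.arctan2(y[1],y[0])); o=ctrl.get_obs()
    print(p.round(4),'yaw',a.round(1),'q6',round(o['q'][5],2),'open',round(o['opening'],3),'shift',shift(t).round(1),'rx',round(a-yaw,1))
E
python3 -c "
from t import *
rep([.445,-.265,.15],-85.5)
im,d=snap('scene','s2.png');P=pts('scene',d)
Q=P[120:260,320:490].reshape(-1,3)
for lo,hi in((.025,.04),(.075,.09),(.10,.122)):
  A=Q[(Q[:,2]>lo)&(Q[:,2]<hi)&(Q[:,0]>.36)&(Q[:,0]<.65)&(Q[:,1]>.05)&(Q[:,1]<.36)]
  print(lo,len(A),np.percentile(A,[2,98],axis=0).round(3).tolist())
cv2.imwrite('pics/c4.png',cv2.resize(im[100:300,240:500],(780,600),interpolation=2)[...,::-1])"
```

```text
[0.3971 0.2156 0.2534] yaw -0.3 q6 0.24 open 0.551 shift [103.1  49.7 480.5] rx 85.2
0.025 1377 [[0.458, 0.095, 0.026], [0.618, 0.335, 0.039]]
0.075 356 [[0.448, 0.087, 0.075], [0.632, 0.339, 0.089]]
0.1 367 [[0.394, 0.087, 0.101], [0.455, 0.342, 0.119]]
```

View pics/c4.png

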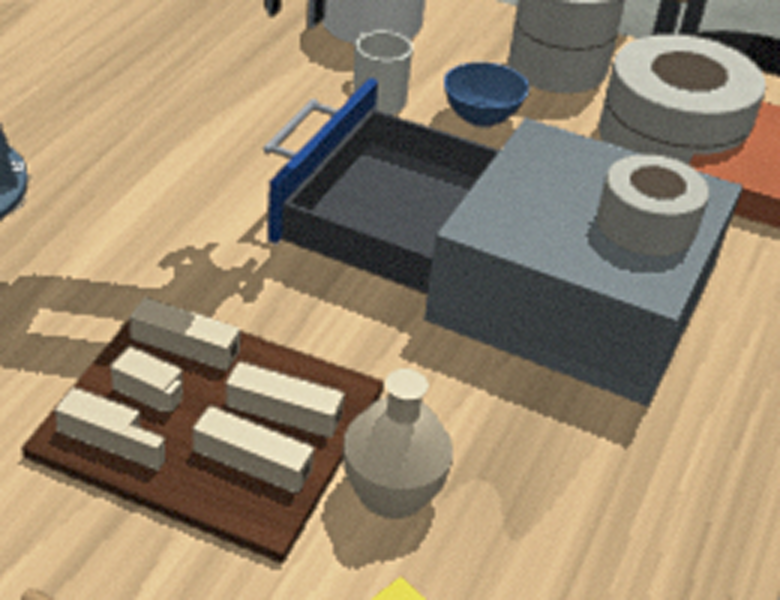

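The drawer is fully out: panel at crop (325,160), floor visible at (395,205). Broken posts haven't moved. Now to above the chipped post.

>>> step_arm --pt "0 50 480 43 0 0 90" --pt "0 50 480 43 0 0 90" --pt "0 50 480 43 0 0 90" --pt "0 50 480 43 0 0 90" --pt "0 50 480 85 0 0 90" --pt "0 50 480 85 0 0 90" --pt "0 50 480 85 0 0 90" --pt "0 50 480 85 0 0 90" --pt "0 50 480 85 0 0 80" --pt "60 50 480 85 0 0 75"

```text
time_s: 8.25
eef_pos: [0.4452, -0.2669, 0.1929]
eef_rot: [0.031, 0.708, 0.028, -0.705]
wrist_force: [-0.2, -0.6, -0.9]
opening: 0.706
```

```bash
cat >> t.py <<'E'
def look(f,c):
    im,d=snap('scene',f); a,b,e,g=c
    cv2.imwrite('pics/c'+f,cv2.resize(im[a:b,e:g],None,fx=3.5,fy=3.5,interpolation=2)[...,::-1])
E
python3 -c "
from t import *
rep([.445,-.265,.025],-85.5); look('s3.png',(150,300,220,400))"
```

```text
[ 0.4452 -0.2669  0.1929] yaw -85.2 q6 0.72 open 0.706 shift [167.9  -2.8   1. ] rx 0.3
```

View pics/cs3.png

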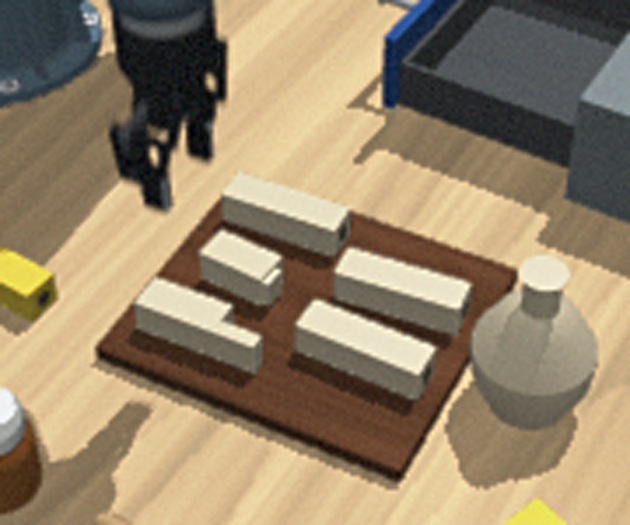

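Picture shows the open gripper above the chipped post's row, fingers at (157,185) and (200,140), posts in place. Descending and gripping.

>>> step_arm --pt "50 -2 1 0 0 0 75" --pt "100 -2 1 0 0 0 75" --pt "120 -2 1 0 0 0 75" --pt "135 -2 1 0 0 0 75" --pt "150 -2 1 0 0 0 75" --pt "160 -2 1 0 0 0 75" --pt "168 -2 1 0 0 0 75" --pt "168 -2 1 0 0 0 75"

```text
time_s: 9.3
eef_pos: [0.442, -0.263, 0.0226]
eef_rot: [-0.029, -0.706, -0.029, 0.707]
wrist_force: [0.7, 0.0, 0.5]
opening: 0.707
```

>>> step_arm --pt "0 0 0 0 0 0 255" --pt "0 0 0 0 0 0 255" --pt "0 0 0 0 0 0 255" --pt "0 0 0 0 0 0 255" --pt "0 0 0 0 0 0 255"

```text
time_s: 9.93
eef_pos: [0.4427, -0.2638, 0.0237]
eef_rot: [0.029, 0.707, 0.029, -0.706]
wrist_force: [-0.8, -0.7, 5.5]
opening: 0.415
```

>>> step_arm --pt "-8 0 0 0 0 0 255" --pt "-25 0 0 0 0 0 255" --pt "-50 0 0 0 0 0 255" --pt "-80 0 0 0 0 0 255" --pt "-115 0 0 0 0 0 255" --pt "-150 0 0 0 0 0 255" --pt "-175 0 0 0 0 0 255" --pt "-185 0 0 0 0 0 255" --pt "-185 0 0 0 0 0 255"

```text
time_s: 11.05
eef_pos: [0.4422, -0.2632, 0.2084]
eef_rot: [0.029, 0.707, 0.029, -0.706]
wrist_force: [-0.2, 0.8, -2.3]
opening: 0.412
```

```bash
python3 -c "
from t import *
rep([.546,.164,.18],-90.5); look('s4.png',(120,300,220,420))
z=np.load('pics/s2.npz');P=pts('scene',z['d']).reshape(-1,3);A=P[(P[:,0]>.48)&(P[:,0]<.56)&(P[:,1]>.2)&(P[:,1]<.3)];print('floor',np.median(A[:,2]),len(A))"
```

```text
[ 0.4422 -0.2632  0.2084] yaw -85.3 q6 0.72 open 0.412 shift [  28.2 -417.3 -138.5] rx 5.2
floor 0.029621338359579363 327
```

View pics/cs4.png

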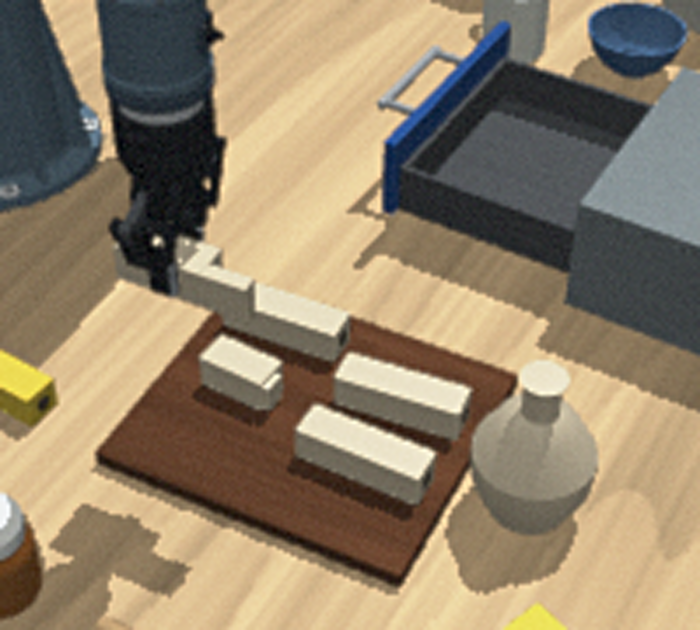

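The chipped post is held level (crop (215,275)), with its tongue forward and -y. Carrying it to above the drawer's -y half.

>>> step_arm --pt "0 -30 -10 1 0 0 255" --pt "0 -80 -27 2 0 0 255" --pt "0 -130 -43 3 0 0 255" --pt "0 -180 -60 4 0 0 255" --pt "0 -230 -76 5 0 0 255" --pt "0 -280 -93 5 0 0 255" --pt "0 -330 -109 5 0 0 255" --pt "0 -380 -126 5 0 0 255" --pt "0 -417 -137 5 0 0 255" --pt "0 -417 -137 5 0 0 255"

```text
time_s: 12.35
eef_pos: [0.5434, 0.1661, 0.2059]
eef_rot: [0.001, -0.706, 0.0, 0.708]
wrist_force: [-0.4, -0.6, -3.8]
opening: 0.414
```

```bash
python3 -c "
from t import *
rep([.544,.164,.038],-90.5); look('s5.png',(80,260,300,500))"
```

```text
[0.5434 0.1661 0.2059] yaw -90.1 q6 1.66 open 0.414 shift [167.9   2.1  -1.1] rx 0.4
```

View pics/cs5.png

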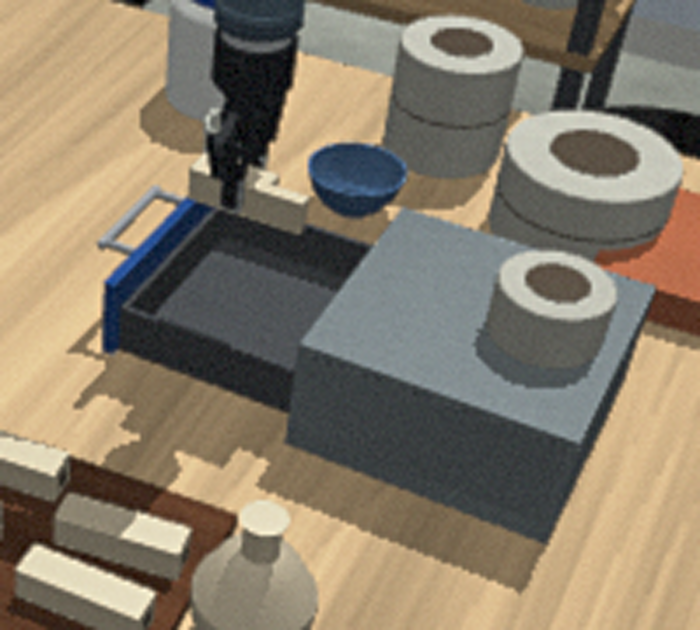

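The chipped post is above the drawer (crop (250,195)), heading in line with it. Lowering, slowly at the end.

>>> step_arm --pt "30 2 0 0 0 0 255" --pt "65 2 0 0 0 0 255" --pt "95 2 0 0 0 0 255" --pt "120 2 0 0 0 0 255" --pt "138 2 0 0 0 0 255" --pt "150 2 0 0 0 0 255" --pt "156 2 0 0 0 0 255" --pt "160 2 0 0 0 0 255" --pt "162 2 0 0 0 0 255" --pt "162 2 0 0 0 0 255"

```text
time_s: 13.65
eef_pos: [0.5447, 0.1618, 0.0463]
eef_rot: [-0.002, 0.707, -0.002, -0.707]
wrist_force: [0.3, -0.2, -2.6]
opening: 0.409
```

>>> step_arm --pt "2 0 0 0 0 0 255" --pt "4 0 0 0 0 0 255" --pt "5 0 0 0 0 0 255" --pt "5 0 0 0 0 0 255"

```text
time_s: 14.15
eef_pos: [0.5443, 0.1617, 0.0408]
eef_rot: [0.002, -0.707, 0.002, 0.707]
wrist_force: [0.1, 0.9, -1.5]
opening: 0.412
```

>>> step_arm --pt "1 0 0 0 0 0 255" --pt "2 0 0 0 0 0 255" --pt "3 0 0 0 0 0 255" --pt "3 0 0 0 0 0 255"

```text
time_s: 14.65
eef_pos: [0.5445, 0.1617, 0.0379]
eef_rot: [0.002, -0.707, 0.002, 0.707]
wrist_force: [0.3, -0.3, -2.1]
opening: 0.41
```

>>> step_arm --pt "1 0 0 0 0 0 255" --pt "2 0 0 0 0 0 255" --pt "2 0 0 0 0 0 255"

```text
time_s: 15.02
eef_pos: [0.5461, 0.1617, 0.0377]
eef_rot: [-0.002, 0.708, -0.002, -0.706]
wrist_force: [-1.8, 0.3, 8.5]
opening: 0.412
```

Contact felt (8.5 N). Releasing, rising, and going back to the board for the snapped post.

>>> step_arm --pt "-1 0 0 0 0 0 200" --pt "-1 0 0 0 0 0 120" --pt "-1 0 0 0 0 0 75" --pt "-1 0 0 0 0 0 75" --pt "-20 0 0 0 0 0 75" --pt "-60 0 0 0 0 0 75" --pt "-110 0 0 0 0 0 75" --pt "-160 0 0 0 0 0 75" --pt "-170 0 0 0 0 0 75" --pt "-170 0 0 0 0 0 75"

```text
time_s: 16.27
eef_pos: [0.5449, 0.1617, 0.2074]
eef_rot: [-0.002, 0.708, -0.002, -0.706]
wrist_force: [-0.2, 0.2, 0.4]
opening: 0.71
```

>>> step_arm --pt "0 352 103 0 0 0 75" --pt "0 352 103 0 0 0 75" --pt "0 352 103 0 0 0 75" --pt "0 352 103 0 0 0 75" --pt "0 352 103 0 0 0 75" --pt "0 352 103 0 0 0 75" --pt "0 352 103 0 0 0 75" --pt "0 352 103 0 0 0 75" --pt "0 352 103 0 0 0 75"

```text
time_s: 17.4
eef_pos: [0.4396, -0.1883, 0.2052]
eef_rot: [0.002, -0.707, 0.001, 0.707]
wrist_force: [0.0, -0.3, -0.4]
opening: 0.703
```

```bash
python3 -c "
from t import *
rep([.444,-.190,.025],-91); look('s6.png',(120,300,220,420))
z=np.load('pics/s6.npz');P=pts('scene',z['d']);Q=P[z['d']>0]
v=(z['im'].min(-1)>110)
A=P[v&(P[...,0]>.46)&(P[...,0]<.64)&(P[...,1]>.11)&(P[...,1]<.32)&(P[...,2]>.055)&(P[...,2]<.08)]
print(len(A),cv2.minAreaRect((A[:,:2]*1000).astype(np.float32)),A.mean(0),A[:,2].std())
im,d=snap('top','t6.png');m=np.zeros(d.shape,np.uint8);P=pts('top',d)
B=P[(P[...,0]>.38)&(P[...,0]<.52)&(P[...,1]>-.24)&(P[...,1]<-.14)&(P[...,2]>.045)&(P[...,2]<.065)]
print(len(B),cv2.minAreaRect((B[:,:2]*1000).astype(np.float32)))"
```

```text
[ 0.4396 -0.1883  0.2052] yaw -90.2 q6 0.92 open 0.703 shift [180.2   1.9  -4.6] rx 0.8
171 ((556.935302734375, 159.10321044921875), (38.60763168334961, 120.03015899658203), 89.55548858642578) [0.54890754 0.15752706 0.06551919] 0.0019283731151256965
79 ((425.5006103515625, -189.43772888183594), (35.2698974609375, 34.77705001831055), 0.4985838830471039)
```

View pics/cs6.png

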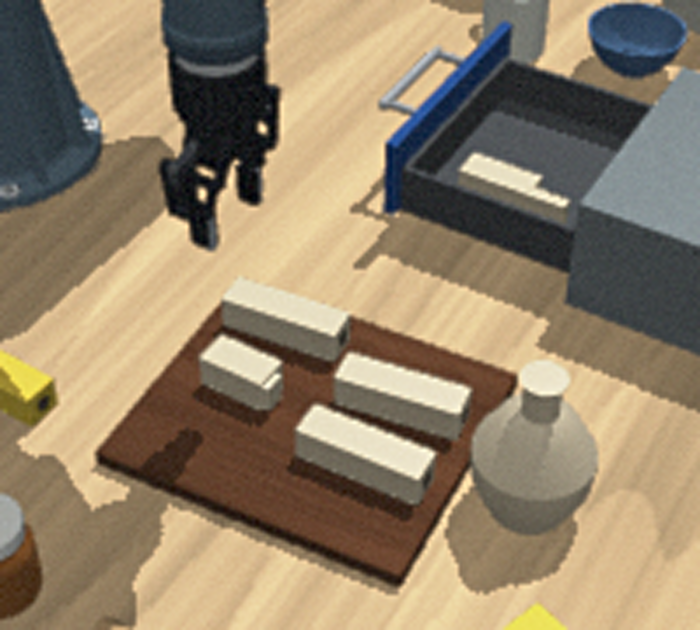

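The chipped post lies flat in the drawer (crop (515,185); its top is at 65 mm, level), and the snapped post is still at (240,370), below the gripper. Grasping it.

>>> step_arm --pt "50 2 -4 0 0 0 75" --pt "100 2 -4 0 0 0 75" --pt "130 2 -4 0 0 0 75" --pt "145 2 -4 0 0 0 75" --pt "160 2 -4 0 0 0 75" --pt "172 2 -4 0 0 0 75" --pt "180 2 -4 0 0 0 75" --pt "180 2 -4 0 0 0 75"

```text
time_s: 18.5
eef_pos: [0.4435, -0.1918, 0.0257]
eef_rot: [0.002, -0.707, 0.002, 0.707]
wrist_force: [-0.3, 0.3, -0.2]
opening: 0.703
```

>>> step_arm --pt "0 0 0 0 0 0 255" --pt "0 0 0 0 0 0 255" --pt "0 0 0 0 0 0 255" --pt "0 0 0 0 0 0 255" --pt "0 0 0 0 0 0 255"

```text
time_s: 19.12
eef_pos: [0.4443, -0.1923, 0.0267]
eef_rot: [-0.001, 0.708, -0.002, -0.707]
wrist_force: [-0.4, 1.1, 5.4]
opening: 0.407
```

>>> step_arm --pt "-8 0 0 0 0 0 255" --pt "-25 0 0 0 0 0 255" --pt "-50 0 0 0 0 0 255" --pt "-80 0 0 0 0 0 255" --pt "-115 0 0 0 0 0 255" --pt "-150 0 0 0 0 0 255" --pt "-175 0 0 0 0 0 255" --pt "-185 0 0 0 0 0 255" --pt "-185 0 0 0 0 0 255"

```text
time_s: 20.25
eef_pos: [0.4437, -0.1919, 0.2114]
eef_rot: [-0.002, 0.707, -0.002, -0.707]
wrist_force: [-0.1, -0.5, -1.6]
opening: 0.414
```

```bash
python3 -c "
from t import *
rep([.551,.264,.20],-90.5)"
```

```text
[ 0.4437 -0.1919  0.2114] yaw -90.3 q6 0.92 open 0.414 shift [  11.2 -456.4 -105. ] rx 0.2
```

>>> step_arm --pt "0 -40 -9 0 0 0 255" --pt "0 -95 -22 0 0 0 255" --pt "0 -150 -34 0 0 0 255" --pt "0 -205 -47 0 0 0 255" --pt "0 -260 -60 0 0 0 255" --pt "0 -315 -72 0 0 0 255" --pt "0 -370 -85 0 0 0 255" --pt "0 -425 -98 0 0 0 255" --pt "0 -456 -105 0 0 0 255" --pt "0 -456 -105 0 0 0 255"

```text
time_s: 21.5
eef_pos: [0.5498, 0.2656, 0.2086]
eef_rot: [0.0, -0.706, 0.001, 0.708]
wrist_force: [-0.8, -0.4, -2.2]
opening: 0.413
```

```bash
python3 -c "
from t import *
rep([.551,.264,.041],-90.5); look('s7.png',(80,260,300,500))"
```

```text
[0.5498 0.2656 0.2086] yaw -90.1 q6 1.83 open 0.413 shift [167.6   1.5  -1.7] rx 0.4
```

View pics/cs7.png

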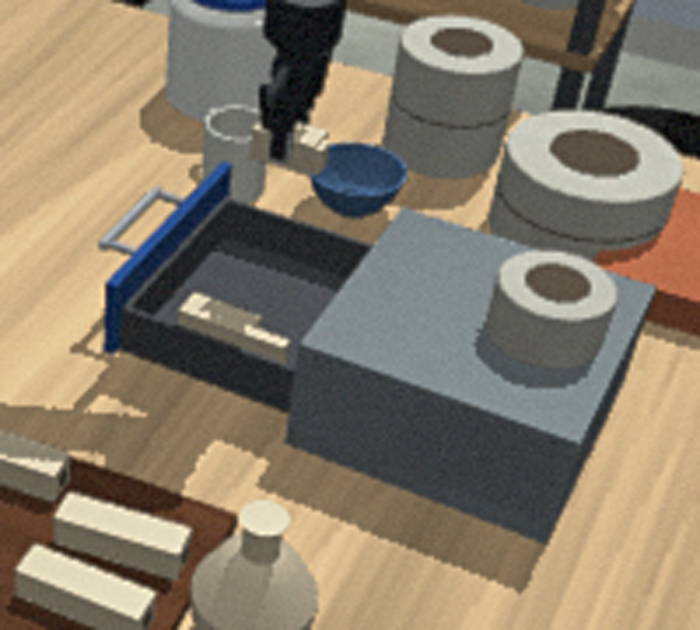

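The snapped post is held above the free half (crop (290,145)), with the chipped one on the floor at (230,325). Lowering.

>>> step_arm --pt "30 2 -1 0 0 0 255" --pt "65 2 -1 0 0 0 255" --pt "95 2 -1 0 0 0 255" --pt "120 2 -1 0 0 0 255" --pt "138 2 -1 0 0 0 255" --pt "150 2 -1 0 0 0 255" --pt "156 2 -1 0 0 0 255" --pt "160 2 -1 0 0 0 255" --pt "163 2 -1 0 0 0 255" --pt "163 2 -1 0 0 0 255"

```text
time_s: 22.8
eef_pos: [0.5521, 0.2617, 0.0481]
eef_rot: [-0.002, 0.707, -0.002, -0.707]
wrist_force: [0.2, 0.0, -1.6]
opening: 0.41
```

>>> step_arm --pt "1 0 0 0 0 0 255" --pt "2 0 0 0 0 0 255" --pt "3 0 0 0 0 0 255" --pt "4 0 0 0 0 0 255" --pt "4 0 0 0 0 0 255"

```text
time_s: 23.42
eef_pos: [0.5518, 0.2616, 0.0438]
eef_rot: [0.002, -0.707, 0.002, 0.707]
wrist_force: [-0.7, -0.9, -1.2]
opening: 0.412
```

>>> step_arm --pt "1 0 0 0 0 0 255" --pt "2 0 0 0 0 0 255" --pt "3 0 0 0 0 0 255" --pt "3 0 0 0 0 0 255"

```text
time_s: 23.92
eef_pos: [0.5519, 0.2616, 0.0408]
eef_rot: [0.002, -0.707, 0.002, 0.707]
wrist_force: [-0.7, 0.8, -1.2]
opening: 0.41
```

>>> step_arm --pt "1 0 0 0 0 0 255" --pt "2 0 0 0 0 0 255" --pt "2 0 0 0 0 0 255"

```text
time_s: 24.3
eef_pos: [0.5533, 0.2616, 0.0406]
eef_rot: [-0.002, 0.708, -0.002, -0.706]
wrist_force: [-1.8, -1.3, 7.3]
opening: 0.409
```

Contact (7.3 N). Releasing, rising and moving clear.

>>> step_arm --pt "-1 0 0 0 0 0 200" --pt "-1 0 0 0 0 0 120" --pt "-1 0 0 0 0 0 75" --pt "-1 0 0 0 0 0 75" --pt "-20 0 0 0 0 0 75" --pt "-60 0 0 0 0 0 75" --pt "-110 0 0 0 0 0 75" --pt "-170 0 0 0 0 0 75" --pt "-220 0 0 0 0 0 75" --pt "-220 0 0 0 0 0 75"

```text
time_s: 25.55
eef_pos: [0.5548, 0.2625, 0.2665]
eef_rot: [-0.003, 0.711, -0.001, -0.703]
wrist_force: [0.4, -0.0, -0.4]
opening: 0.704
```

>>> step_arm --pt "0 250 180 0 0 0 75" --pt "0 250 180 0 0 0 75" --pt "0 250 180 0 0 0 75" --pt "0 250 180 0 0 0 75" --pt "0 250 180 0 0 0 75" --pt "0 250 180 0 0 0 75" --pt "0 250 180 0 0 0 75"

```text
time_s: 26.42
eef_pos: [0.3708, 0.0125, 0.2591]
eef_rot: [-0.002, 0.707, -0.002, -0.707]
wrist_force: [0.3, -0.9, 0.9]
opening: 0.702
```

```bash
python3 -c "
from t import *
rep([.4,0,.26],-90.5); look('s8.png',(90,290,240,440))
z=np.load('pics/s8.npz');P=pts('scene',z['d']);v=(z['im'].min(-1)>100)
for y0,y1 in((.11,.2),(.225,.32)):
  A=P[v&(P[...,0]>.47)&(P[...,0]<.64)&(P[...,1]>y0)&(P[...,1]<y1)&(P[...,2]>.055)&(P[...,2]<.08)]
  print(len(A),cv2.minAreaRect((A[:,:2]*1000).astype(np.float32)),A.mean(0),A[:,2].std())
H=P[(P[...,0]>.37)&(P[...,0]<.42)&(P[...,1]>.14)&(P[...,1]<.28)&(P[...,2]>.095)&(P[...,2]<.115)];print('handle',len(H),H.mean(0))
a=np.load('pics/s2.npz')['d'];print('changed on board', (abs(a-z['d'])[200:290,300:360]>.01).sum())"
```

```text
[0.3708 0.0125 0.2591] yaw -90.4 q6 1.29 open 0.702 shift [ -0.9  12.3 -29.3] rx 0.1
173 ((558.55322265625, 159.0026092529297), (39.7387580871582, 118.5427474975586), 88.30533599853516) [0.55059757 0.15694276 0.06573477] 0.0021358732731017135
115 ((557.6390380859375, 257.9361267089844), (40.146827697753906, 74.9818115234375), 87.08367919921875) [0.55730073 0.25791859 0.06511602] 0.0024438937064457764
handle 98 [0.4031601  0.21523572 0.10487754]
changed on board 109
```

View pics/cs8.png

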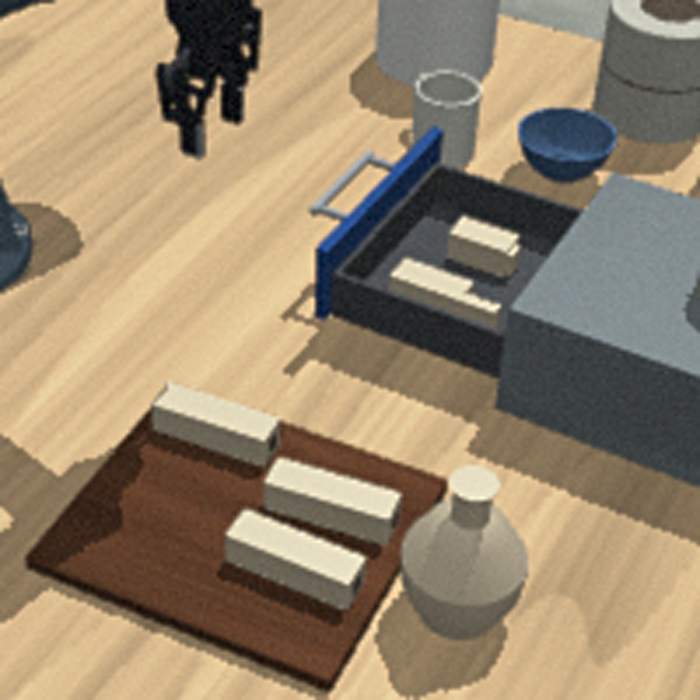

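Both broken posts lie flat in the drawer (crop (445,290) and (485,243)), and the sound posts look untouched. One numeric comparison with the earlier pictures for the drawer and the sound posts before handing in.

```bash
python3 -c "
from t import *
for f in('scene0','s2','s8'):
  z=np.load(f'pics/{f}.npz');P=pts('scene',z['d']);v=z['im'].min(-1)>100
  H=P[(P[...,0]>.37)&(P[...,0]<.42)&(P[...,1]>.14)&(P[...,1]<.28)&(P[...,2]>.095)&(P[...,2]<.115)]
  print(f,'handle',H[:,:2].mean(0).round(4) if len(H) else None)
  for c in((.442,-.111),(.5865,-.1435),(.592,-.2205)):
    A=P[(abs(P[...,0]-c[0])<.075)&(abs(P[...,1]-c[1])<.035)&(P[...,2]>.045)&(P[...,2]<.065)]; print(np.round(cv2.minAreaRect((A[:,:2]*1000).astype(np.float32))[0]))
"
```

```text
scene0 handle None
[ 443. -111.]
[ 586. -144.]
[ 592. -219.]
s2 handle [0.4017 0.2122]
[ 444. -111.]
[ 586. -144.]
[ 591. -222.]
s8 handle [0.4032 0.2152]
[ 443. -111.]
[ 587. -143.]
[ 592. -220.]
```

```bash
python3 -c "
from bench import ctrl
print(ctrl.hand_in())"
```

```text
the job is handed in; nothing more can be done
None
```

The drawer is out at its stop, and both broken posts lie flat on its floor. The job was handed in at about 26.5 s of the 72 s allowed; the hand-in gave no verdict.

**What I did:** I pulled the drawer by its bar until it stopped, with 19.5 N of resistance after about 195 mm of travel. It had started about 5 mm ajar. I then carried the chipped post and the snapped post in turn, lowering each slowly until I felt floor contact (8.5 N and 7.3 N) before letting go.

**Last checks:**
- **Broken posts:** their tops measured 66 and 65 mm above the table; a post lying flat on the 32 mm floor should read 68 mm. Both look level in the final picture.
- **Drawer:** the handle measured within 1.5 mm in x of where it stood just after the pull, so it stayed out.
- **Sound posts:** all three are within 1–2 mm of their starting positions.
- **Other things:** the vase, bowl and mug looked untouched in the final picture. I did not measure them, or the jar and brush, which were outside that picture.
- **Gripper:** it is clear of everything.
- **Disagreement:** a crude before/after depth comparison over part of the board flagged 109 changed pixels. I did not trace the cause; the position measurements show no movement.

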